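# Make up two gel-workshop kits

## Task

Make up the two workshop kits: in the blue tray the yellow battery, the black-lidded pot and the amber casting frame, and in the orange tray the red battery and the blue-lidded pot. Stand each thing upright on the floor of its own bay - batteries in the narrow bays, pots in the next wider ones, the casting frame in the widest. Leave the green battery and the red-lidded pot standing where they are.

Things in the scene. Friction and masses are not known exactly. Their poses are not given: they have to be found in the camera images.
- blue_tray: Blue plastic kit tray with three bays, 78 along x by 208 along y. Fixed, does not move. Outer walls and dividers are 4 thick and rise 14 above the table; bay floors 4 above the table; every bay is 70 deep along the tray's x. Origin: centre of the tray's underside, on the table; the bays lie in a row along its y, z up. Narrow bay: 40 along y, centre at y = +80. Middle bay: 66 along y, centre at y = +23. Widest bay: 86 along y, centre at y = -57 (mm, tray frame, x = 0).
- orange_tray: Orange plastic kit tray with two bays, 78 along x by 118 along y. Fixed, does not move. Outer walls and dividers are 4 thick and rise 14 above the table; bay floors 4 above the table; every bay is 70 deep along the tray's x. Origin: centre of the tray's underside, on the table; the bays lie in a row along its y, z up. Narrow bay: 40 along y, centre at y = +35. Wide bay: 66 along y, centre at y = -22 (mm, tray frame, x = 0).
- yellow_battery: 9-volt type block battery standing upright, yellow case with a black band near the foot and two steel terminals on top: 26.5 along its x, 17.5 along its y, case 46 high (48.5 with terminals), about 46 g. Origin: centre of its underside; z up. Belongs in the narrow bay of the blue tray.
- black_pot: Round screw-top sample pot standing upright, pale body 42 in diameter, black lid 44 in diameter from 40 up to 60 above its foot (60 high in all), about 70 g. Origin: centre of its underside; z up. Belongs in the middle bay of the blue tray.
- caster: Small amber gel-casting frame with its comb fixed in it (one rigid piece): base 40 along its x by 60 along its y, two amber end walls 30 high at y = +-28, and above the middle a black grip bar, 12 along x by 60 along y, from 36 to 58 above the foot. About 90 g. Pinch the bar from above, across x. Origin: centre of its underside; z up. Belongs in the widest bay of the blue tray. Its length may lie along or across the bay.
- red_battery: 9-volt type block battery standing upright, red case with a black band near the foot and two steel terminals on top: 26.5 along its x, 17.5 along its y, case 46 high (48.5 with terminals), about 46 g. Origin: centre of its underside; z up. Belongs in the narrow bay of the orange tray.
- blue_pot: Round screw-top sample pot standing upright, pale body 42 in diameter, blue lid 44 in diameter from 40 up to 60 above its foot (60 high in all), about 70 g. Origin: centre of its underside; z up. Belongs in the wide bay of the orange tray.
- green_battery: 9-volt type block battery standing upright, green case with a black band near the foot and two steel terminals on top: 26.5 along its x, 17.5 along its y, case 46 high (48.5 with terminals), about 46 g. Origin: centre of its underside; z up. Spare: stays where it is.
- red_pot: Round screw-top sample pot standing upright, pale body 42 in diameter, red lid 44 in diameter from 40 up to 60 above its foot (60 high in all), about 70 g. Origin: centre of its underside; z up. Spare: stays where it is.
There are look-alikes about, which are no part of the job. What is shaped like the caster but turquoise is not meant.

How it is judged:
By the outcome, as a careful person would: the job done as asked, in the order asked, and still so for the second after the job is handed in, with the robot touching nothing.
It also fails if it takes over 128 s, if anything falls off the work surface, if the arm or the gripper's body presses on something with over 40 N, if the wrist force passes 120 N, or if a joint passes its speed limit or range.

## Robot

A 6-joint arm with a two-finger parallel gripper is mounted at the origin on the work surface. World frame = base frame: x ahead of the robot, y to its left, z up, the work surface at z = 0. Lengths are in mm, angles in rad, forces in N, time in s.
With the tool pointing down it reaches from about 275 to 825 mm from the base axis. Payload 4.9 kg.
Tool frame: the origin (TCP) lies at the very end of the fingers, on their centre line; the grasp point (between the pads) lies grip_point_offset behind it (grip_point_offset is the distance from the TCP to the grasp point, in mm); x points along the fingers, z is the direction in which the jaws open and shut, and the axes are right-handed (so a half turn about x gives the same grasp; the last joint's range is limited). The gripper opens to 85 mm and grips with 20 to 120 N. Pads are 22 mm wide; open, the fingers measure 114 mm over their backs; the gripper's body (76 mm by 85 mm) begins 54 mm behind the grasp point. The pads swing forward as they close: fully open they stand 13 mm farther back than shut.
Start: joints at [1.032, 0.326, -0.193, 1.052, 0, 1.437], TCP at [216.606, 505.57, 231.281] pointing down, gripper open.
Joint ranges: [-2.65, 2.65], [-0.97, 1.79], [-1.3, 1.35], [-1.93, 2.1], [-1.47, 1.37], [-3.14, 3.14]. Speed limits (rad/s): [2.57, 2.57, 3.14, 3.14, 3.14, 3.14].

## Interface

Orientations are given as a unit quaternion [w, x, y, z].
In Python, from workcell import get_obs, grab_frame, close_job, grip_point_offset gives the robot as it stands.
- The arm moves only by the tool send_rows, never from a script. Its argument "commands" is a list of rows, each a list of 3 entries, a list of its own where there are three numbers: the finger opening in m, from 0 to 0.0854, then the shift along the tool's x, y, z in m, then the turn, a rotation vector about the tool's x, y, z in degrees. In form: [[claw, [dx, dy, dz], [ax, ay, az]], ...]. A call has 1 to 12 rows; each row shifts and turns the commanded pose from where the row before left it, along the tool's axes as they then stand; what a row does not reach is not made up. A row lasts 1/12 s, in which the tool goes at most 41.7 mm and 7.16 degrees, less where a joint would pass 70% of its speed; a pose out of reach is approached as far as the arm can. A call with a gripper value outside its range is refused whole. The fingers move at their own pace and stop on an object; "force" is the grip in N (left out, the last holds). Time passes only in rows, so rows that do not move let the fingers close. It gives the time, the measured TCP pose, the force and the opening at its end, in the units of the state.
- get_obs(): the state, without advancing time (a new reading comes with each control period).
- grab_frame(name): name is "scene" or "side" or "wrist"; returns a dict with "image" (384x512x3 uint8, blue, green, red), "camera_matrix" (3x3 intrinsics, pixels), "extrinsics" (4x4, takes a point from camera to world coordinates). Camera axes: x right, y down, z forward; pixel columns grow to the right and rows downward; lengths in mm; the calibration is good to about 2 mm. A picture is of the moment at which its call begins. There is no depth.
- close_job(): hands the job in, once; it reports no verdict.
The state is a dict: "clock": time; "joint_positions": joint angles; "joint_vel": joint speeds; "effort": joint torques, N m; "ee_pos": TCP position; "eef_rot": TCP orientation; "force": force on the tool from outside, world axes, zero at the start; "ft_torque": the same for the moment, N m; "opening": opening from 0.0 (shut) to 1.0 (fully open).
Only numpy, scipy, OpenCV 4.12 (cv2) and the standard library are available. Lean on these libraries where they do the work, as an engineer would, in place of code of your own. Each camera call takes 0.05 s, during which the arm holds its last target. There are 200 camera calls.

## Working session

There is one attempt and no reset: what is moved stays moved. The work goes in short steps, Python scripts to look and compute and a tool call to move; the robot and the scene stay as the last step left them, time stands still between calls to the robot, and variables do not carry over. Pictures are saved under pics/ and viewed, about 12 in all and at most 16, crops included, and the job is handed in when it is done.

Besides the shell and the picture viewer there is one more tool, called after "Emit:" as name(argument=value, ...), one argument or row to a line, values as JSON. send_rows: Moves the arm, as the interface text tells. Its arguments: {"type":"object","properties":{"commands":{"type":"array","items":{"type":"array"}},"force":{"type":"number"}},"required":["commands"]}

```bash
mkdir -p pics; ls
python3 - <<'E'
from workcell import *
import cv2,numpy as np
print(get_obs(), grip_point_offset)
for n in("scene","side","wrist"):
    f=grab_frame(n); cv2.imwrite(f"pics/{n}0.png",f["image"]); print(n,f["camera_matrix"].tolist(),np.round(f["extrinsics"],4).tolist())
a=[cv2.imread(f"pics/{n}0.png") for n in("scene","side")]
E
```

```text
pics
{'clock': 0.0, 'joint_positions': array([ 1.03178452e+00,  3.26939209e-01, -1.93600956e-01,  1.05199912e+00,
       -3.83295097e-05,  1.43662564e+00]), 'joint_vel': array([-9.43518928e-04, -1.48660401e-03, -1.66125104e-04, -3.94786088e-05,
       -1.75460719e-05, -7.34995418e-04]), 'effort': array([ 4.99023754e-04, -4.43400514e+01,  2.62439060e+01,  1.54794194e-02,
       -8.34274942e-05, -9.00543512e-06]), 'ee_pos': array([216.30885845, 505.0343609 , 230.49790273]), 'eef_rot': array([ 0.58976238, -0.38955033,  0.59086103,  0.38899116]), 'force': array([-0.01023422, -0.32097887,  0.24201255]), 'ft_torque': array([-7.73245216e-04,  8.17276087e-05, -4.88013646e-02]), 'opening': 0.9982748476103114} 18.700000000000003
scene [[394.93907717696544, 0.0, 252.46145568231282], [0.0, 394.93907717696544, 191.44610910916526], [0.0, 0.0, 1.0]] [[-0.8349, 0.4598, -0.3024, 826.0739], [0.5503, 0.6902, -0.4699, 447.6995], [-0.0073, -0.5588, -0.8293, 761.9141], [0.0, 0.0, 0.0, 1.0]]
side [[381.29767180752026, 0.0, 263.25341277459603], [0.0, 381.29767180752026, 194.49286811658752], [0.0, 0.0, 1.0]] [[0.9347, -0.2081, 0.288, 324.0831], [-0.355, -0.5122, 0.7821, -665.3036], [-0.0152, -0.8333, -0.5526, 538.0658], [0.0, 0.0, 0.0, 1.0]]
wrist [[273.4675210771053, 0.0, 255.92804945594855], [0.0, 273.4675210771053, 194.9653406184203], [0.0, 0.0, 1.0]] [[0.395, 0.8768, 0.2742, 146.2204], [0.9187, -0.3767, -0.119, 534.816], [-0.0011, 0.2989, -0.9543, 374.233], [0.0, 0.0, 0.0, 1.0]]
```

View pics/scene0.png

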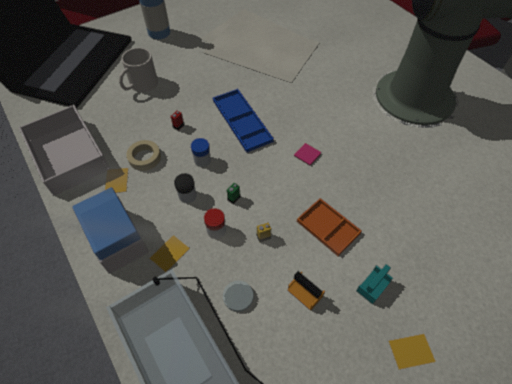

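View pics/side0.png

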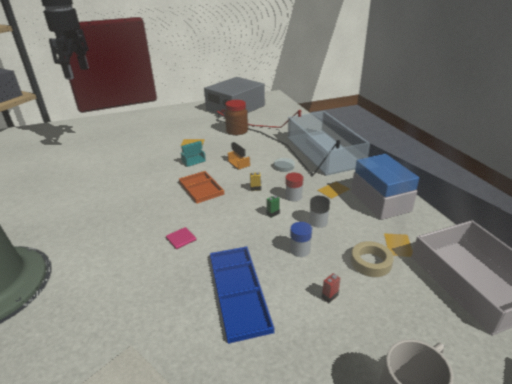

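View pics/wrist0.png

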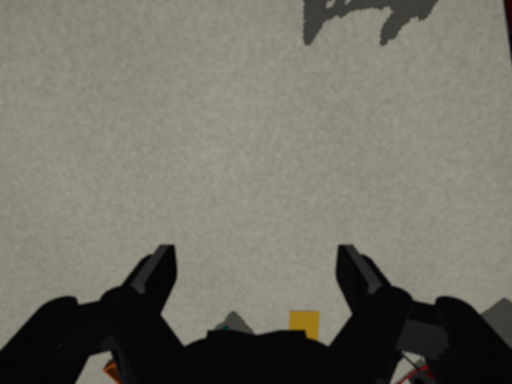

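The scene view shows the blue tray at (243,120), orange tray at (329,226), yellow battery at (264,231), red battery at (177,120), green battery at (233,192), and the pots: blue (200,150), black (185,184), red (214,218). The caster is at (306,290), with the turquoise look-alike at (376,282). The side view shows the same layout, and the wrist view shows only bare table and the fingers.

```bash
cat > h.py <<'E'
import cv2,numpy as np
from workcell import *
def ray(f,u,v,z):
    K,E=f["camera_matrix"],f["extrinsics"]
    d=E[:3,:3]@np.linalg.solve(K,[u,v,1.]); o=E[:3,3]
    return (o+d*(z-o[2])/d[2])[:2]
def pts(f,p,z): return np.array([ray(f,u,v,z) for u,v in np.asarray(p).reshape(-1,2)])
def proj(f,P):
    E=f["extrinsics"]; c=E[:3,:3].T@(np.asarray(P,float)-E[:3,3]); c=f["camera_matrix"]@c; return c[:2]/c[2]
def mask(f,h0,h1,s0=100,v0=40,v1=255):
    h=cv2.cvtColor(f["image"],cv2.COLOR_BGR2HSV)
    if h0>h1: return cv2.inRange(h,(h0,s0,v0),(179,255,v1))|cv2.inRange(h,(0,s0,v0),(h1,255,v1))
    return cv2.inRange(h,(h0,s0,v0),(h1,255,v1))
def blobs(m,amin=25):
    n,l,s,c=cv2.connectedComponentsWithStats(m)
    return [(s[i,4],np.round(c[i],1),(l==i).astype(np.uint8)*255) for i in range(1,n) if s[i,4]>=amin]
COL=dict(blue=(105,130,120),orange=(3,20,150),yellow=(21,32,90),red=(172,4,110),green=(45,85,80))
E
python3 - <<'E'
from h import *
for n in("scene","side"):
    f=grab_frame(n); np.savez(f"{n}.npz",**f)
    for c,(a,b,s) in COL.items():
        for A,C,m in blobs(mask(f,a,b,s)):
            r=cv2.minAreaRect(max(cv2.findContours(m,0,1)[0],key=len))
            print(n,c,A,C,np.round(ray(f,*C,30)),np.round(r[1],1),round(r[2]))
    k={"scene":(160,85,250,245),"side":(150,120,250,230)}[n]
    x,y,w,h=k
    cv2.imwrite(f"pics/{n}1.png",cv2.convertScaleAbs(cv2.resize(f["image"][y:y+h,x:x+w],None,fx=600/h if n=='scene' else 2.6,fy=600/h if n=='scene' else 2.6,interpolation=cv2.INTER_CUBIC),alpha=1.5))
E
```

```text
scene blue 1773 [242.8 120.2] [ 459. -163.] [68.1 29.5] 57
scene blue 255 [199.7 146.9] [ 594. -147.] [16. 17.] 90
scene blue 879 [104.1 208. ] [ 852. -110.] [56.  27.5] 4
scene blue 194 [101.1 244.3] [890. -30.] [27.1 13.7] 2
scene orange 1747 [328.8 226.1] [474. 196.] [56.6 33.2] 40
scene orange 424 [303.4 294.2] [608. 283.] [32.6 22. ] 39
scene yellow 184 [118.5 183.3] [ 800. -155.] [17.7 28.3] 45
scene yellow 156 [263.4 230.8] [595. 129.] [13.7 14.1] 79
scene yellow 645 [169.1 253.2] [783.  65.] [21.2 34.6] 45
scene yellow 1077 [411.2 351.1] [513. 469.] [30.  40.8] 79
scene red 148 [405.1   4.4] [-261. -306.] [24.7 10.5] 34
scene red 280 [76.2 16.8] [ 658. -843.] [35.2 12.7] 15
scene red 296 [485.5  30.1] [-362.  -69.] [22. 23.] 41
scene red 112 [176.7 119.1] [ 598. -260.] [14.8  9.9] 76
scene red 336 [213.8 218.3] [666.  45.] [20. 19.] 90
scene green 72 [232.  191.4] [597.   7.] [ 8.9 15.7] 27
side blue 992 [389.2 171.2] [935.  33.] [55.1 31.5] 36
side blue 238 [301.3 230. ] [ 615. -103.] [20.  15.1] 38
side blue 3821 [239.8 295.9] [ 439. -227.] [90.8 47.7] 78
side orange 173 [237.6 160.6] [583. 241.] [21.5 11.4] 18
side orange 652 [200.5 186.7] [456. 146.] [35.8 26.6] 52
side yellow 78 [190.9 140.9] [488. 417.] [ 5. 22.] 90
side yellow 115 [254.9 180.2] [593. 124.] [13.  9.] 90
side yellow 214 [331.5 190. ] [750.  10.] [13.4 26.4] 63
side yellow 272 [395.3 241.1] [ 776. -206.] [25.6 20.4] 4
side yellow 45 [406.7 250.1] [ 779. -236.] [ 7.6 10.4] 11
side red 3427 [105.7  63. ] [ 272. 1504.] [80.3 66.4] 81
side red 169 [235.7 104.6] [710. 663.] [10. 18.] 90
side red 159 [294.7 178.8] [690.  91.] [16.2 12.7] 49
side red 81 [331.8 287.2] [ 596. -267.] [17. 12.] 90
side green 89 [273.9 204.8] [596.   4.] [14.  7.] 90
```

View pics/scene1.png

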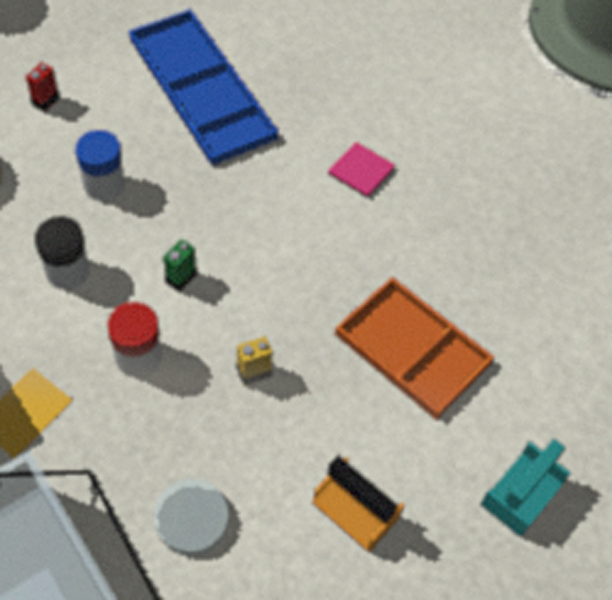

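The crop clearly shows both trays with their narrow bays at the lower-right ends. The caster has its black bar on top, and all the pots and batteries are standing free.

```bash
cat >> h.py <<'E'
def tray(f,m,L,W=78):
    c=max(cv2.findContours(m,0,1)[0],key=cv2.contourArea); c=cv2.convexHull(c)
    P={z:pts(f,c,z).astype(np.float32) for z in(0,14)}
    b=cv2.boxPoints(cv2.minAreaRect(P[14])); e=max([b[1]-b[0],b[2]-b[1]],key=np.linalg.norm)
    Y=e/np.linalg.norm(e); Y=Y*np.sign(Y[1]); X=np.array([Y[1],-Y[0]]); o=f["extrinsics"][:2,3]; ctr=0;sz=[]
    for A in(X,Y):
        mid=(P[14]@A).mean()
        near=o@A-mid
        hi=(P[0 if near>0 else 14]@A).max(); lo=(P[0 if near<0 else 14]@A).min()
        ctr=ctr+A*(hi+lo)/2; sz.append(hi-lo)
    return np.round(ctr,1),round(np.degrees(np.arctan2(-X[0]*0+Y[1],Y[0]))-90,1),np.round(sz,1)
def tri(fs,uvs):
    A=np.zeros((3,3));b=np.zeros(3)
    for f,p in zip(fs,uvs):
        E=f["extrinsics"];d=E[:3,:3]@np.linalg.solve(f["camera_matrix"],[*p,1.]);d/=np.linalg.norm(d)
        M=np.eye(3)-np.outer(d,d);A+=M;b+=M@E[:3,3]
    return np.linalg.solve(A,b)
def load(n): return dict(np.load(n+".npz"))
E
python3 - <<'E'
from h import *
S,D=load("scene"),load("side")
def at(f,c,p,amin=25):
    return min(blobs(mask(f,*COL[c]),amin),key=lambda b:np.hypot(*(b[1]-p)))
for c,L,ps in(("blue",208,[(243,120),(240,296)]),("orange",118,[(329,226),(200,187)])):
    for f,p in zip((S,D),ps): print(c,tray(f,at(f,c,p)[2],L))
for n,c,a,b in(("bluepot","blue",(200,147),(301,230)),("redpot","red",(214,218),(295,179)),("redbat","red",(177,119),(332,287)),("yel","yellow",(263,231),(255,180)),("green","green",(232,191),(274,205))):
    print(n,np.round(tri((S,D),(at(S,c,a)[1],at(D,c,b)[1])),1))
def dark(f,x,y,w,h):
    g=f["image"].max(2); m=np.zeros_like(g); m[y:y+h,x:x+w]=(g[y:y+h,x:x+w]<50)*255
    return max(blobs(m,10),key=lambda b:b[0])
for n,a,b in(("blackpot",(172,170,26,24),(308,194,24,22)),("bar",(285,265,42,35),(226,138,26,22))):
    A,B=dark(S,*a),dark(D,*b); print(n,A[:2],B[:2],np.round(tri((S,D),(A[1],B[1])),1))
    if n=="bar":
        for f,m in((S,A[2]),(D,B[2])):
            r=cv2.minAreaRect(cv2.findContours(m,0,1)[0][0]);q=cv2.boxPoints(r);q=pts(f,q,47);print(np.round(q,0).tolist())
from scipy.spatial.transform import Rotation as R
o=get_obs();q=o["eef_rot"];print(np.round(R.from_quat([q[1],q[2],q[3],q[0]]).as_matrix(),3))
E
```

```text
blue (array([ 446.8, -188.8], dtype=float32), np.float32(-6.6), array([ 73.7, 202.2], dtype=float32))
blue (array([ 446.5, -189.5], dtype=float32), np.float32(-6.3), array([ 76. , 203.3], dtype=float32))
orange (array([462.7, 185.6], dtype=float32), np.float32(10.6), array([ 72.7, 113.8], dtype=float32))
orange (array([464.2, 185.7], dtype=float32), np.float32(10.3), array([ 67. , 104.5], dtype=float32))
bluepot [ 601.6 -128.2   52.8]
redpot [672.   57.3  53.2]
redbat [ 597.1 -264.3   26.4]
yel [593.9 127.5  27.5]
green [597.    6.4  28.4]Traceback (most recent call last):
  File "<stdin>", line 13, in <module>
  File "<stdin>", line 11, in dark
ValueError: max() iterable argument is empty
```

Run:
```python
from h import *
S,D=load("scene"),load("side")
def dark(f,x,y,w,h,t):
    g=f["image"].max(2); m=np.zeros_like(g); m[y:y+h,x:x+w]=(g[y:y+h,x:x+w]<t)*255
    B=blobs(m,10); return max(B,key=lambda b:b[0]) if B else print(g[y:y+h,x:x+w].min())
for n,a,b in(("blackpot",(172,170,26,24),(308,194,24,22)),("bar",(285,265,42,35),(226,138,26,22))):
    A,B=dark(S,*a,60),dark(D,*b,60); 
    if not(A and B): A,B=dark(S,*a,75),dark(D,*b,75)
    print(n,A[:2],B[:2],np.round(tri((S,D),(A[1],B[1])),1))
    if n=="bar":
        for f,m in((S,A[2]),(D,B[2])):
            r=cv2.minAreaRect(cv2.findContours(m,0,1)[0][0]);q=cv2.boxPoints(r);q=pts(f,q,47);print(np.round(q,0).tolist())
from scipy.spatial.transform import Rotation as R
o=get_obs();q=o["eef_rot"];print(np.round(R.from_quat([q[1],q[2],q[3],q[0]]).as_matrix(),3),o["clock"])
```

```text
blackpot (np.int32(341), array([184.6, 184.1])) (np.int32(20), array([325.6, 201.1])) [687.8 -55.9  54.5]
bar (np.int32(293), array([307.9, 285.1])) (np.int32(61), array([237.5, 149.1])) [595.4 277.4  46.3]
[[611.0, 249.0], [594.0, 244.0], [579.0, 309.0], [596.0, 313.0]]
[[579.0, 292.0], [595.0, 316.0], [610.0, 262.0], [594.0, 240.0]]
[[-0.    -0.919  0.394]
 [-0.001  0.394  0.919]
 [-1.     0.    -0.001]] 0.25
```

Emit:
send_rows(
  commands=[
    [0.085, [0, -0.035, -0.02], [0, 0, 0]],
    [0.085, [0, -0.035, -0.021], [0, 0, 0]],
    [0.085, [0, -0.035, -0.021], [0, 0, 0]],
    [0.085, [0, -0.035, -0.021], [0, 0, 0]],
    [0.085, [0, -0.035, -0.021], [0, 0, 0]],
    [0.085, [0, -0.035, -0.021], [0, 0, 0]],
    [0.085, [0, -0.035, -0.021], [0, 0, 0]],
    [0.085, [0, -0.035, -0.021], [0, 0, 0]],
    [0.085, [0, -0.035, -0.021], [0, 0, 0]],
    [0.085, [0, -0.035, -0.021], [0, 0, 0]],
    [0.085, [0, -0.035, -0.021], [0, 0, 0]],
    [0.085, [0, -0.035, -0.021], [0, 0, 0]],
  ],
)

```text
clock: 1.25
ee_pos: [504.6, 107.5, 231.4]
eef_rot: [0.59, -0.389, 0.59, 0.389]
force: [1.1, 0.3, 1.0]
opening: 0.995
```

Emit:
send_rows(
  commands=[
    [0.085, [0, -0.035, -0.021], [0, 0, 0]],
    [0.085, [0, -0.035, -0.021], [0, 0, 0]],
    [0.085, [0, 0, 0], [7, 0, 0]],
    [0.085, [0, 0, 0], [7, 0, 0]],
    [0.085, [0, 0, 0], [7, 0, 0]],
    [0.085, [0, 0, 0], [7, 0, 0]],
    [0.085, [0, 0, 0], [7, 0, 0]],
    [0.085, [0, 0, 0], [7, 0, 0]],
    [0.085, [0, 0, 0], [7, 0, 0]],
    [0.085, [0, 0, 0], [7, 0, 0]],
    [0.085, [0, 0, 0], [7, 0, 0]],
    [0.085, [0, 0, 0], [7, 0, 0]],
  ],
)

```text
clock: 2.25
ee_pos: [551.5, 43.3, 231.1]
eef_rot: [0.707, 0.022, 0.707, -0.022]
force: [1.0, 0.1, -0.1]
opening: 0.992
```

Emit:
send_rows(
  commands=[
    [0.085, [0, 0, 0], [7, 0, 0]],
    [0.085, [0, 0, 0], [7, 0, 0]],
    [0.085, [0, 0, 0], [3, 0, 0]],
    [0.085, [0, 0, 0], [0, 0, 0]],
  ],
)

```text
clock: 2.58
ee_pos: [551.5, 43.3, 231.1]
eef_rot: [0.696, 0.124, 0.696, -0.124]
force: [1.2, -0.1, -0.2]
opening: 0.992
```

```bash
cat >> h.py <<'E'
from scipy.spatial.transform import Rotation as R
def state():
    o=get_obs();q=o["eef_rot"];M=R.from_quat([q[1],q[2],q[3],q[0]]).as_matrix()
    psi=np.degrees(np.arctan2(M[1,2],M[0,2])); return o,M,psi
def goto(x,y,z,psi=None):
    "shift in current tool axes (m), then turn about tool x (deg)"
    o,M,p=state(); d=M.T@(np.array([x,y,z])-o["ee_pos"])
    t=None if psi is None else round((p-psi+90)%180-90,1)
    print("t",round(o["clock"],2),"tcp",np.round(o["ee_pos"],1),"psi",round(p,1),"tilt",np.round(M[:,0],3),"open",round(o["opening"]*85.4,1),"| shift mm",np.round(d,1),"turn",t)
E
python3 - <<'E'
from h import *
f=grab_frame("wrist");np.savez("w1.npz",**f);cv2.imwrite("pics/w1.png",f["image"])
goto(594,127.5,120,-20)
print(np.round(get_obs()["joint_positions"],2))
E
```

```text
t 2.63 tcp [551.5  43.3 231.1] psi -20.1 tilt [-0.  0. -1.] open 85.1 | shift mm [111.1  93.7  10.9] turn -0.1
[-0.06  0.33 -0.18  1.05 -0.    1.87]
```

View pics/w1.png

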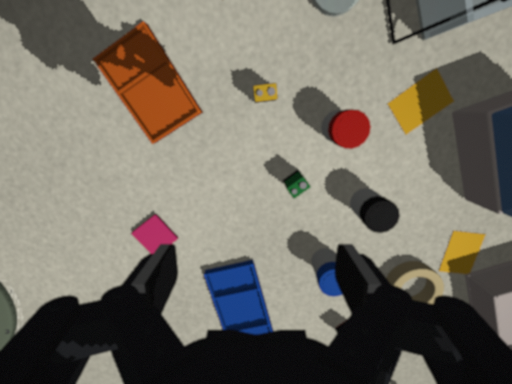

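The wrist view shows the orange tray at (147,80), the yellow battery at (264,92) nearly square to the tool, the green battery at (296,183), the red pot at (350,128) and the black pot at (379,213). The end of the blue tray shows at (240,295).

```bash
cat >> h.py <<'E'
def top(f,m,z):
    r=cv2.minAreaRect(pts(f,max(cv2.findContours(m,0,1)[0],key=len),z).astype(np.float32))
    b=cv2.boxPoints(r);e=max([b[1]-b[0],b[2]-b[1]],key=np.linalg.norm)
    return np.round(r[0],1),np.round(sorted(r[1]),1),"long axis deg",round(float(np.degrees(np.arctan2(e[1],e[0]))),1)
E
python3 - <<'E'
from h import *
f=load("w1")
for c in("orange","yellow","red","green","blue"):
    for A,C,m in blobs(mask(f,*COL[c]),60):
        print(c,A,C,top(f,m,46 if c in("yellow","green") else 60))
        if c=="orange" and A>1500: print(tray(f,m,118))
m=np.zeros((384,512),np.uint8);m[190:236,355:405]=(f["image"][190:236,355:405].max(2)<55)*255
for A,C,k in blobs(m,60): print("black",A,C,top(f,k,60))
x=cv2.resize(f["image"][60:125,230:300],None,fx=8,fy=8,interpolation=cv2.INTER_CUBIC);cv2.imwrite("pics/w1y.png",x)
E
```

```text
orange 6467 [147.3  82.7] (array([478.4, 177.4]), array([ 67.6, 102.9]), 'long axis deg', -79.4)
(array([462.6, 187. ], dtype=float32), np.float32(10.6), array([ 75.2, 116.6], dtype=float32))
yellow 2204 [420.8 101.2] (array([756.2,  57. ]), array([44.7, 62.3]), 'long axis deg', 17.4)
yellow 346 [264.3  92. ] (array([593.7, 128.5]), array([18.9, 27.2]), 'long axis deg', -13.7)
yellow 1338 [461.4 252. ] (array([ 773.6, -154.9]), array([45.5, 62.1]), 'long axis deg', 62.7)
red 1266 [349.1 128.3] (array([668.1,  58.2]), array([41.5, 46.3]), 'long axis deg', -20.3)
green 195 [296.5 185.7] (array([594.5,  11.4]), array([20.9, 24. ]), 'long axis deg', 12.1)
blue 1336 [504.4 153.7] (array([826.3, -41.4]), array([ 19.2, 122.2]), 'long axis deg', 85.2)
blue 3405 [238.5 298.4] (array([ 467.8, -115.4]), array([ 67.8, 120.4]), 'long axis deg', 83.6)
blue 571 [328.6 279.3] (array([ 593.2, -123.1]), array([26.7, 52.1]), 'long axis deg', 87.4)
black 1048 [378.  213.2] (array([677.1, -52.3]), array([39.7, 51.8]), 'long axis deg', -64.1)
```

View pics/w1y.png

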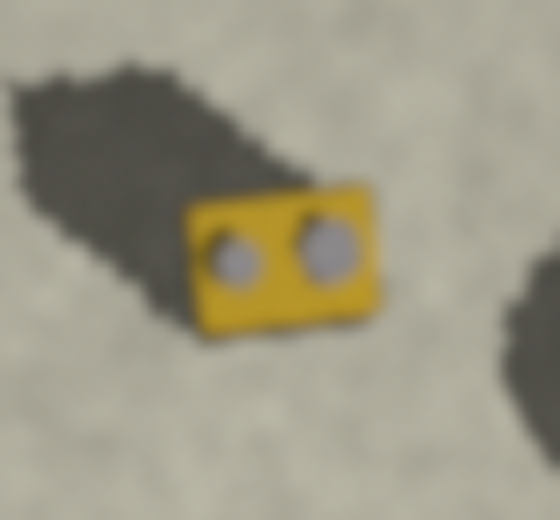

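The battery top is a clean rectangle, with the long axis close to the tool's jaw direction. The measured centre is (593.7,128) and the yaw is -13.7°. I'll move above it now.

Emit:
send_rows(
  commands=[
    [0.06, [0.02, 0.031, 0.0035], [0, 0, 0]],
    [0.06, [0.02, 0.031, 0.0035], [0, 0, 0]],
    [0.06, [0.02, 0.032, 0.0035], [0, 0, 0]],
    [0.06, [0.03, 0, 0], [-6.4, 0, 0]],
    [0.06, [0.03, 0, 0], [0, 0, 0]],
    [0.06, [0.015, 0, 0], [0, 0, 0]],
    [0.06, [0, 0, 0], [0, 0, 0]],
  ],
)

```text
clock: 3.22
ee_pos: [590.6, 127.9, 91.9]
eef_rot: [0.699, 0.084, 0.705, -0.085]
force: [-0.7, -0.7, 0.5]
opening: 0.702
```

Run:
```python
from h import *
goto(593.7,128,15,-13.7)
```

```text
t 3.22 tcp [590.6 127.9  91.9] psi -13.7 tilt [-0.008 -0.001 -1.   ] open 59.9 | shift mm [76.9  1.   3.6] turn 0.0
```

Emit:
send_rows(
  commands=[
    [0.06, [0.025, 0.001, 0.001], [0, 0, 0]],
    [0.06, [0.025, 0, 0.001], [0, 0, 0]],
    [0.06, [0.02, 0, 0], [0, 0, 0]],
    [0.06, [0.006, 0, 0], [0, 0, 0]],
    [0.06, [0, 0, 0], [0, 0, 0]],
  ],
)

```text
clock: 3.63
ee_pos: [595.3, 128.2, 19.6]
eef_rot: [0.701, 0.085, 0.703, -0.085]
force: [-1.6, 0.3, -0.1]
opening: 0.706
```

Run:
```python
from h import *
goto(593.7,128,15,-13.7)
f=grab_frame("wrist");cv2.imwrite("pics/w2.png",f["image"][150:384,80:420])
```

```text
t 3.63 tcp [595.3 128.2  19.6] psi -13.8 tilt [-0.002 -0.    -1.   ] open 60.3 | shift mm [ 4.6 -0.5 -1.5] turn -0.1
```

View pics/w2.png

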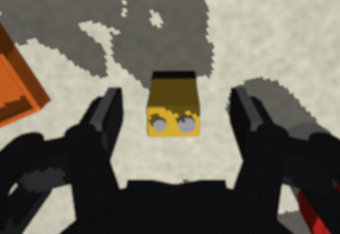

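The battery sits centred between the open fingers. Next I close on it.

Emit:
send_rows(
  commands=[
    [0.06, [0.004, 0, -0.001], [0, 0, 0]],
    [0.015, [0, 0, 0], [0, 0, 0]],
    [0.015, [0, 0, 0], [0, 0, 0]],
    [0.015, [0, 0, 0], [0, 0, 0]],
    [0.015, [0, 0, 0], [0, 0, 0]],
    [0.015, [0, 0, 0], [0, 0, 0]],
    [0.015, [0, 0, 0], [0, 0, 0]],
  ],
  force=40,
)

```text
clock: 4.27
ee_pos: [595.9, 128.7, 17.4]
eef_rot: [0.703, 0.085, 0.701, -0.085]
force: [-1.3, 0.2, 6.3]
opening: 0.299
```

```bash
cat >> h.py <<'E'
BL=(446.7,-189.2,-6.5); OR=(463.2,186.2,10.5)
def bay(T,y,z,x=0):
    a=np.radians(T[2]); goto(T[0]+x*np.cos(a)-y*np.sin(a),T[1]+x*np.sin(a)+y*np.cos(a),z,T[2])
    print("bay centre",round(T[0]-y*np.sin(a),1),round(T[1]+y*np.cos(a),1))
E
python3 - <<'E'
from h import *
goto(593.7,128,15); bay(BL,80,120)
E
```

```text
t 4.27 tcp [595.9 128.7  17.4] psi -13.8 tilt [ 0.002  0.    -1.   ] open 25.5 | shift mm [ 2.4 -1.2 -2. ] turn None
t 4.27 tcp [595.9 128.7  17.4] psi -13.8 tilt [ 0.002  0.    -1.   ] open 25.5 | shift mm [-102.9 -264.9  -79.1] turn -7.3
bay centre 455.8 -109.7
```

Emit:
send_rows(
  commands=[
    [0.015, [-0.03, 0, 0], [0, 0, 0]],
    [0.015, [-0.035, 0, 0], [0, 0, 0]],
    [0.015, [-0.03, -0.02, -0.006], [0, 0, 0]],
    [0.015, [0, -0.035, -0.01], [0, 0, 0]],
    [0.015, [0, -0.035, -0.01], [0, 0, 0]],
    [0.015, [0, -0.035, -0.01], [0, 0, 0]],
    [0.015, [0, -0.035, -0.011], [0, 0, 0]],
    [0.015, [0, -0.035, -0.011], [0, 0, 0]],
    [0.015, [0, -0.035, -0.011], [0, 0, 0]],
    [0.015, [0, -0.035, -0.01], [0, 0, 0]],
    [0.015, [0, 0, 0], [-7, 0, 0]],
    [0.015, [0, 0, 0], [-0.3, 0, 0]],
  ],
)

```text
clock: 5.27
ee_pos: [454.4, -111.5, 111.5]
eef_rot: [0.706, 0.041, 0.706, -0.041]
force: [0.0, -0.1, -0.5]
opening: 0.301
```

Emit:
send_rows(
  commands=[
    [0.015, [0.0, 0, 0], [0, 0, 0]],
    [0.015, [0.0, 0, 0], [0, 0, 0]],
  ],
)

```text
clock: 5.43
ee_pos: [455.7, -109.4, 111.4]
eef_rot: [0.706, 0.041, 0.706, -0.04]
force: [-0.5, -0.2, -1.0]
opening: 0.309
```

Run:
```python
from h import *
bay(BL,80,21.5)
f=grab_frame("wrist");cv2.imwrite("pics/w3.png",f["image"])
for n in("scene","side"):
    f=grab_frame(n);np.savez(n+"3.npz",**f)
    for A,C,m in blobs(mask(f,*COL["blue"]),900):
        print(n,A,C,tray(f,m,208))
```

```text
t 5.43 tcp [ 455.7 -109.4  111.4] psi -6.6 tilt [ 0.  0. -1.] open 26.4 | shift mm [89.9 -0.3  0.1] turn -0.1
bay centre 455.8 -109.7
scene 1613 [242.6 121.9] (array([ 447. , -189.1], dtype=float32), np.float32(-6.2), array([ 73.4, 202.4], dtype=float32))
side 938 [388.7 170.7] (array([954.5,  63.6], dtype=float32), np.float32(-0.5), array([105.1, 163.9], dtype=float32))
side 3818 [239.7 295.8] (array([ 446.7, -189.3], dtype=float32), np.float32(-6.4), array([ 76. , 203.6], dtype=float32))
```

View pics/w3.png

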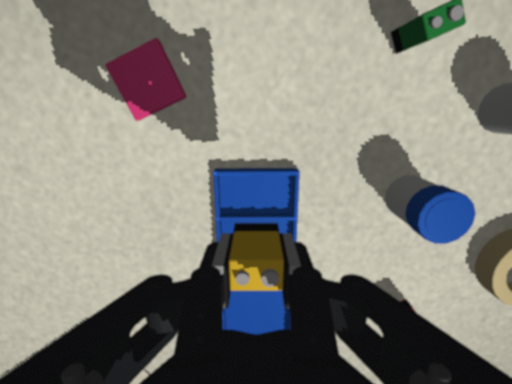

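The battery is held square between the fingers and the blue tray's end bays are just ahead in the image. Next I lower it.

Emit:
send_rows(
  commands=[
    [0.015, [0.03, 0, 0], [0, 0, 0]],
    [0.015, [0.03, 0, 0], [0, 0, 0]],
    [0.015, [0.015, 0, 0], [0, 0, 0]],
    [0.015, [0.008, 0, 0], [0, 0, 0]],
    [0.015, [0.004, 0, 0], [0, 0, 0]],
    [0.015, [0, 0, 0], [0, 0, 0]],
    [0.015, [0, 0, 0], [0, 0, 0]],
  ],
)

```text
clock: 6.17
ee_pos: [456.0, -109.9, 24.9]
eef_rot: [0.706, 0.04, 0.706, -0.04]
force: [1.2, 0.3, -0.7]
opening: 0.301
```

Run:
```python
from h import *
bay(BL,80,21.5); print(get_obs()["force"])
f=grab_frame("wrist")
for x,y in((35,60),(-35,60),(35,100),(-35,100)):
    a=np.radians(-6.5); print(proj(f,[BL[0]+x*np.cos(a)-y*np.sin(a),BL[1]+x*np.sin(a)+y*np.cos(a),14]).round())
cv2.imwrite("pics/w4.png",f["image"][100:384,100:420])
```

```text
t 6.17 tcp [ 456.  -109.9   24.9] psi -6.5 tilt [ 0.001 -0.    -1.   ] open 25.7 | shift mm [ 3.4  0.2 -0.2] turn 0.0
bay centre 455.8 -109.7
[ 1.24257073  0.34441605 -0.67463436]
[310. 265.]
[201. 265.]
[314. 206.]
[197. 207.]
```

View pics/w4.png

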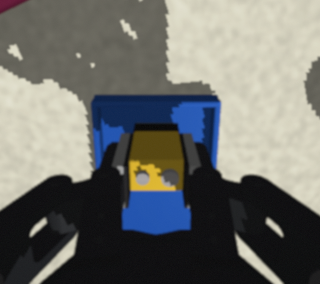

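The battery is within the narrow bay, and the projected bay corners match the image. Lower the last 3 mm, release and rise.

Emit:
send_rows(
  commands=[
    [0.015, [0.003, 0, 0], [0, 0, 0]],
    [0.015, [0.001, 0, 0], [0, 0, 0]],
    [0.015, [0, 0, 0], [0, 0, 0]],
    [0.05, [0, 0, 0], [0, 0, 0]],
    [0.05, [0, 0, 0], [0, 0, 0]],
    [0.05, [0, 0, 0], [0, 0, 0]],
    [0.05, [-0.015, 0, 0], [0, 0, 0]],
    [0.05, [-0.035, 0, 0], [0, 0, 0]],
    [0.05, [-0.035, 0, 0], [0, 0, 0]],
    [0.075, [-0.035, 0, 0], [0, 0, 0]],
    [0.075, [0, 0, 0], [0, 0, 0]],
  ],
)

```text
clock: 7.13
ee_pos: [459.0, -111.4, 146.3]
eef_rot: [0.709, 0.039, 0.703, -0.041]
force: [1.2, -0.5, -0.5]
opening: 0.846
```

Run:
```python
from h import *
f=grab_frame("wrist");
for c in("yellow","blue"):
    for A,C,m in blobs(mask(f,*COL[c]),100): print(c,A,C,top(f,m,50 if c=="yellow" else 60))
S,D=load("scene3"),load("side3")
def dark(f,x,y,w,h,t):
    g=f["image"].max(2); m=np.zeros_like(g); m[y:y+h,x:x+w]=(g[y:y+h,x:x+w]<t)*255
    return max(blobs(m,10),key=lambda b:b[0])
for t in(55,65,75): 
  A=dark(S,172,170,26,24,t);B=dark(D,306,192,28,24,t);print(A[:2],B[:2],tri((S,D),(A[1],B[1])).round(1))
goto(682,-53,160,-6.5)
```

```text
yellow 589 [251.5 190. ] (array([ 456.9, -107. ]), array([24.8, 25.9]), 'long axis deg', -6.7)
blue 10451 [251.4 244.1] (array([ 449.8, -162.3]), array([ 64.1, 172.8]), 'long axis deg', 83.5)
blue 2066 [409.9 197.6] (array([ 595.5, -127.5]), array([41.2, 51.4]), 'long axis deg', -25.5)Traceback (most recent call last):
  File "<stdin>", line 10, in <module>
  File "<stdin>", line 8, in dark
ValueError: max() iterable argument is empty
```

Run:
```python
from h import *
goto(674,-128,150,-6.5)
```

```text
t 7.18 tcp [ 457.9 -111.   143.7] psi -6.5 tilt [ 0.007 -0.003 -1.   ] open 75.1 | shift mm [ -4.7   7.5 216.6] turn 0.0
```

Emit:
send_rows(
  commands=[
    [0.075, [-0.002, 0.001, 0.036], [0, 0, 0]],
    [0.075, [-0.002, 0.001, 0.036], [0, 0, 0]],
    [0.075, [0, 0.001, 0.036], [0, 0, 0]],
    [0.075, [0, 0.001, 0.036], [0, 0, 0]],
    [0.075, [0, 0.001, 0.036], [0, 0, 0]],
    [0.075, [0, 0.001, 0.036], [0, 0, 0]],
    [0.075, [0, 0, 0], [0, 0, 0]],
    [0.075, [0, 0, 0], [0, 0, 0]],
  ],
)

```text
clock: 7.85
ee_pos: [670.7, -128.2, 141.1]
eef_rot: [0.705, 0.04, 0.707, -0.04]
force: [-0.8, -0.6, -0.8]
opening: 0.88
```

```bash
cat >> h.py <<'E'
def lid_black(f,z=60,t=60,box=(100,0,300,240)):
    g=f["image"].max(2);x,y,w,h=box;m=np.zeros_like(g);m[y:y+h,x:x+w]=(g[y:y+h,x:x+w]<t)*255
    for A,C,k in blobs(m,200): print("dark",A,C,top(f,k,z))
E
python3 - <<'E'
from h import *
f=grab_frame("wrist");cv2.imwrite("pics/w5.png",f["image"])
print(proj(f,[683,-54,60]),f["image"][proj(f,[683,-54,60]).astype(int)[1],proj(f,[683,-54,60]).astype(int)[0]])
for t in(40,55,70): lid_black(f,t=t,box=(130,60,260,190))
goto(683,-54,45,-6.5)
E
```

```text
[261.05321313 110.46612629] [28 28 28]
dark 2192 [257.4 114.9] (array([679.7, -57.4]), array([40. , 40.5]), 'long axis deg', -51.4)
dark 2253 [257.3 114.9] (array([679.4, -57.7]), array([40.5, 41.3]), 'long axis deg', -49.3)
dark 2328 [257.2 114.7] (array([679.5, -57.3]), array([41.1, 41.7]), 'long axis deg', 83.5)
t 7.9 tcp [ 669.3 -128.   141.7] psi -6.5 tilt [-0.004  0.001 -1.   ] open 75.0 | shift mm [96.7 75.   5.6] turn 0.0
```

View pics/w5.png

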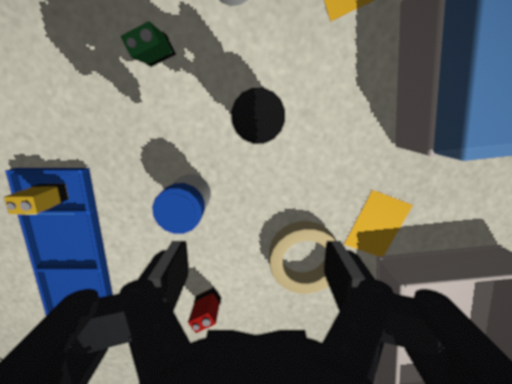

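The wrist view shows the black lid as a clean disc at (257,115), the blue pot at (178,208) and the red battery at (204,310). The yellow battery stands in the blue tray's end bay at (35,200). Next I move over the black pot.

Emit:
send_rows(
  commands=[
    [0.075, [0, 0.03, 0.001], [0, 0, 0]],
    [0.075, [0, 0.03, 0.001], [0, 0, 0]],
    [0.075, [0.02, 0.011, 0], [0, 0, 0]],
    [0.075, [0.02, 0, 0], [0, 0, 0]],
    [0.075, [0, 0, 0], [0, 0, 0]],
    [0.075, [0, 0, 0], [0, 0, 0]],
  ],
)

```text
clock: 8.4
ee_pos: [677.9, -57.7, 103.3]
eef_rot: [0.705, 0.04, 0.707, -0.04]
force: [0.2, -0.3, -0.4]
opening: 0.88
```

Run:
```python
from h import *
goto(679.5,-57.5,31,-6.5)
```

```text
t 8.4 tcp [677.9 -57.7 103.3] psi -6.5 tilt [-0.004  0.001 -1.   ] open 75.2 | shift mm [72.3  0.4  1.8] turn 0.0
```

Emit:
send_rows(
  commands=[
    [0.075, [0.025, 0, 0.002], [0, 0, 0]],
    [0.075, [0.025, 0, 0], [0, 0, 0]],
    [0.075, [0.018, 0, 0], [0, 0, 0]],
    [0.075, [0.004, 0, 0], [0, 0, 0]],
    [0.075, [0, 0, 0], [0, 0, 0]],
    [0.03, [0, 0, 0], [0, 0, 0]],
    [0.03, [0, 0, 0], [0, 0, 0]],
    [0.03, [0, 0, 0], [0, 0, 0]],
    [0.03, [0, 0, 0], [0, 0, 0]],
    [0.03, [0, 0, 0], [0, 0, 0]],
    [0.03, [0, 0, 0], [0, 0, 0]],
  ],
  force=40,
)

```text
clock: 9.32
ee_pos: [683.7, -58.7, 34.6]
eef_rot: [0.707, 0.04, 0.705, -0.04]
force: [-2.0, 0.0, 7.0]
opening: 0.501
```

Run:
```python
from h import *
goto(679.5,-57.5,31,-6.5);print(get_obs()["force"])
bay(BL,23,160)
```

```text
t 9.32 tcp [683.7 -58.7  34.6] psi -6.5 tilt [ 0.003 -0.001 -1.   ] open 42.8 | shift mm [ 3.6  0.7 -4.4] turn 0.0
[-2.04854424  0.01183258  6.9731389 ]
t 9.32 tcp [683.7 -58.7  34.6] psi -6.5 tilt [ 0.003 -0.001 -1.   ] open 42.8 | shift mm [-126.  -133.6 -220.4] turn 0.0
bay centre 449.3 -166.3
```

Emit:
send_rows(
  commands=[
    [0.03, [-0.03, 0, 0], [0, 0, 0]],
    [0.03, [-0.035, 0, 0], [0, 0, 0]],
    [0.03, [-0.035, 0, 0], [0, 0, 0]],
    [0.03, [0, -0.018, -0.03], [0, 0, 0]],
    [0.03, [0, -0.018, -0.03], [0, 0, 0]],
    [0.03, [0, -0.018, -0.03], [0, 0, 0]],
    [0.03, [0, -0.02, -0.033], [0, 0, 0]],
    [0.03, [0, -0.02, -0.033], [0, 0, 0]],
    [0.03, [0, -0.02, -0.033], [0, 0, 0]],
    [0.03, [0, -0.02, -0.03], [0, 0, 0]],
    [0.03, [0, 0, 0], [0, 0, 0]],
    [0.03, [0, 0, 0], [0, 0, 0]],
  ],
)

```text
clock: 10.32
ee_pos: [448.7, -167.4, 133.0]
eef_rot: [0.706, 0.041, 0.706, -0.041]
force: [0.9, 0.5, -0.9]
opening: 0.502
```

Run:
```python
from h import *
bay(BL,23,38.6)
```

```text
t 10.32 tcp [ 448.7 -167.4  133. ] psi -6.7 tilt [ 0.001 -0.    -1.   ] open 42.9 | shift mm [94.4  1.1  0.4] turn -0.2
bay centre 449.3 -166.3
```

Emit:
send_rows(
  commands=[
    [0.03, [0.03, 0.001, 0], [0, 0, 0]],
    [0.03, [0.03, 0, 0], [0, 0, 0]],
    [0.03, [0.02, 0, 0], [0, 0, 0]],
    [0.03, [0.01, 0, 0], [0, 0, 0]],
    [0.03, [0, 0, 0], [0, 0, 0]],
    [0.03, [0, 0, 0], [0, 0, 0]],
  ],
)

```text
clock: 10.82
ee_pos: [450.7, -165.5, 42.5]
eef_rot: [0.706, 0.04, 0.706, -0.04]
force: [0.2, -0.0, -1.0]
opening: 0.502
```

Run:
```python
from h import *
bay(BL,23,38.6);print(get_obs()["force"])
```

```text
t 10.82 tcp [ 450.7 -165.5   42.5] psi -6.4 tilt [ 0.  0. -1.] open 42.9 | shift mm [ 3.9 -1.  -1.3] turn 0.1
bay centre 449.3 -166.3
[ 0.19885361 -0.01426699 -0.99390008]
```

Emit:
send_rows(
  commands=[
    [0.03, [0.003, 0, 0], [0, 0, 0]],
    [0.03, [0.001, 0, 0], [0, 0, 0]],
    [0.03, [0, 0, 0], [0, 0, 0]],
    [0.06, [0, 0, 0], [0, 0, 0]],
    [0.065, [0, 0, 0], [0, 0, 0]],
    [0.065, [0, 0, 0], [0, 0, 0]],
    [0.065, [-0.01, 0, 0], [0, 0, 0]],
    [0.065, [-0.03, 0, 0], [0, 0, 0]],
    [0.065, [-0.035, 0, 0], [0, 0, 0]],
    [0.065, [-0.035, 0, 0], [0, 0, 0]],
    [0.065, [0, 0, 0], [0, 0, 0]],
  ],
)

```text
clock: 11.73
ee_pos: [453.6, -167.6, 155.2]
eef_rot: [0.709, 0.038, 0.703, -0.042]
force: [2.0, -1.0, 1.0]
opening: 0.762
```

Run:
```python
from h import *
f=grab_frame("wrist")
lid_black(f,z=64,t=60,box=(180,60,150,190))
for c in("yellow","blue"):
    for A,C,m in blobs(mask(f,*COL[c]),100): print(c,A,C,top(f,m,50 if c=="yellow" else 60))
cv2.imwrite("pics/w6.png",f["image"])
# look at caster at psi=13: camera 76 ahead of tcp
a=np.radians(13);goto(595.4+76*np.sin(a),277.4-76*np.cos(a),150,13)
```

```text
dark 1828 [246.9 191.9] (array([ 446.7, -162.2]), array([40.4, 46. ]), 'long axis deg', 84.3)
yellow 501 [249.4 131.4] (array([ 455.9, -111. ]), array([18.2, 25.1]), 'long axis deg', -6.6)
blue 9871 [251.1 194.2] (array([ 448.9, -173.1]), array([ 64.6, 173. ]), 'long axis deg', 83.5)
blue 2295 [414.3 133.7] (array([ 595.9, -128.9]), array([40.5, 50.2]), 'long axis deg', -6.7)
t 11.78 tcp [ 452.6 -167.1  152.6] psi -6.5 tilt [ 0.007 -0.004 -1.   ] open 65.1 | shift mm [  2.3 386.2 117. ] turn -19.5
```

Emit:
send_rows(
  commands=[
    [0.065, [0, 0.035, 0.01], [0, 0, 0]],
    [0.065, [0, 0.035, 0.01], [0, 0, 0]],
    [0.065, [0, 0.035, 0.01], [0, 0, 0]],
    [0.065, [0, 0.035, 0.01], [0, 0, 0]],
    [0.065, [0, 0.035, 0.01], [0, 0, 0]],
    [0.065, [0, 0.035, 0.011], [0, 0, 0]],
    [0.065, [0, 0.035, 0.011], [0, 0, 0]],
    [0.065, [0, 0.035, 0.011], [0, 0, 0]],
    [0.065, [0, 0.035, 0.011], [0, 0, 0]],
    [0.065, [0, 0.035, 0.011], [0, 0, 0]],
    [0.065, [0, 0.036, 0.011], [0, 0, 0]],
    [0.06, [0, 0, 0], [-6.5, 0, 0]],
  ],
)

```text
clock: 12.78
ee_pos: [610.1, 210.7, 147.2]
eef_rot: [0.707, -0.002, 0.707, 0.004]
force: [0.1, -0.3, -0.0]
opening: 0.705
```

Emit:
send_rows(
  commands=[
    [0.06, [0, 0, 0], [-6.5, 0, 0]],
    [0.06, [0, 0, 0], [-6.5, 0, 0]],
    [0.06, [0, 0, 0], [0, 0, 0]],
    [0.06, [0, 0, 0], [0, 0, 0]],
  ],
)

```text
clock: 13.12
ee_pos: [608.1, 204.6, 147.6]
eef_rot: [0.702, -0.079, 0.703, 0.079]
force: [-0.0, -0.2, 0.6]
opening: 0.7
```

Run:
```python
from h import *
f=grab_frame("wrist");cv2.imwrite("pics/w7.png",f["image"]);np.savez("w7.npz",**f)
for t in(30,40,50,60): lid_black(f,z=58,t=t,box=(160,40,200,180))
for A,C,m in blobs(mask(f,*COL["orange"]),300): print(C,top(f,m,5))
goto(595.4,277.4,80,13)
```

```text
dark 781 [260.5 110.1] (array([595.4, 276.7]), array([ 8.8, 57.1]), 'long axis deg', -76.6)
dark 850 [260.5 110. ] (array([595.2, 276.7]), array([10.2, 57. ]), 'long axis deg', -77.2)
dark 893 [260.5 111.1] (array([595.2, 276.7]), array([10.2, 57. ]), 'long axis deg', -77.2)
dark 909 [260.5 110.7] (array([595.5, 277.1]), array([11. , 57.8]), 'long axis deg', -77.2)
[247.3 111.1] (array([582.8, 273.4]), array([14.6, 64.3]), 'long axis deg', -77.3)
[272.8 110.9] (array([609.2, 279.4]), array([13.6, 64.4]), 'long axis deg', -76.5)
[116.4 166.4] (array([460.2, 184.5]), array([ 83. , 120.5]), 'long axis deg', -79.4)
t 13.17 tcp [608.3 204.5 147.7] psi 12.8 tilt [-0.001 -0.    -1.   ] open 60.2 | shift mm [67.7 73.9  3.7] turn -0.2
```

View pics/w7.png

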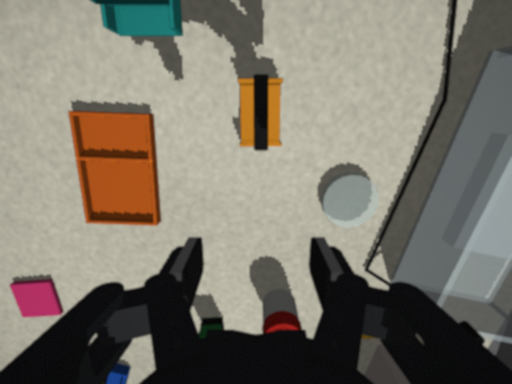

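The caster is at (260,111) in the image with its bar along the image column, centred at (595.4,277) with a jaw yaw of 12.8°. The turquoise look-alike is well clear at (140,15).

Emit:
send_rows(
  commands=[
    [0.045, [0, 0.035, 0.002], [0, 0, 0]],
    [0.045, [0.01, 0.038, 0.002], [0, 0, 0]],
    [0.045, [0.025, 0, 0], [0, 0, 0]],
    [0.045, [0.03, 0, 0], [0, 0, 0]],
    [0.045, [0, 0, 0], [0, 0, 0]],
    [0.045, [0, 0, 0], [0, 0, 0]],
  ],
)

```text
clock: 13.67
ee_pos: [594.4, 276.0, 81.8]
eef_rot: [0.701, -0.08, 0.704, 0.079]
force: [-0.0, 0.8, 0.0]
opening: 0.524
```

Run:
```python
from h import *
goto(595.4,277,30,12.8)
```

```text
t 13.67 tcp [594.4 276.   81.8] psi 12.9 tilt [-0.004 -0.002 -1.   ] open 44.8 | shift mm [51.7  0.8  1.4] turn 0.1
```

Emit:
send_rows(
  commands=[
    [0.045, [0.025, 0.001, 0], [0, 0, 0]],
    [0.045, [0.018, 0, 0], [0, 0, 0]],
    [0.045, [0.007, 0, 0], [0, 0, 0]],
    [0.045, [0, 0, 0], [0, 0, 0]],
    [0.005, [0, 0, 0], [0, 0, 0]],
    [0.005, [0, 0, 0], [0, 0, 0]],
    [0.005, [0, 0, 0], [0, 0, 0]],
    [0.005, [0, 0, 0], [0, 0, 0]],
    [0.005, [0, 0, 0], [0, 0, 0]],
    [0.005, [0, 0, 0], [0, 0, 0]],
  ],
  force=50,
)

```text
clock: 14.5
ee_pos: [596.8, 277.9, 34.5]
eef_rot: [0.703, -0.08, 0.702, 0.08]
force: [-0.1, -0.4, 5.9]
opening: 0.128
```

Run:
```python
from h import *
goto(595.4,277,30,12.8);print(get_obs()["force"])
bay(BL,-57,150)
```

```text
t 14.5 tcp [596.8 277.9  34.5] psi 13.0 tilt [ 0.002  0.    -1.   ] open 11.0 | shift mm [ 4.5 -0.5 -1.6] turn 0.2
[-0.13249338 -0.3634762   5.88642399]
t 14.5 tcp [596.8 277.9  34.5] psi 13.0 tilt [ 0.002  0.    -1.   ] open 11.0 | shift mm [-116.  -475.1 -270.2] turn 19.5
bay centre 440.2 -245.8
```

Emit:
send_rows(
  commands=[
    [0.005, [-0.03, 0, 0], [0, 0, 0]],
    [0.005, [-0.04, 0, 0], [0, 0, 0]],
    [0.005, [-0.04, 0, 0], [0, 0, 0]],
    [0.005, [0, -0.03, -0.017], [0, 0, 0]],
    [0.005, [0, -0.03, -0.017], [0, 0, 0]],
    [0.005, [0, -0.03, -0.017], [0, 0, 0]],
    [0.005, [0, -0.03, -0.017], [0, 0, 0]],
    [0.005, [0, -0.03, -0.017], [0, 0, 0]],
    [0.005, [0, -0.03, -0.017], [0, 0, 0]],
    [0.005, [0, -0.03, -0.017], [0, 0, 0]],
    [0.005, [0, -0.03, -0.017], [0, 0, 0]],
    [0.005, [0, -0.03, -0.017], [0, 0, 0]],
  ],
)

```text
clock: 15.5
ee_pos: [506.8, -21.1, 143.3]
eef_rot: [0.703, -0.08, 0.703, 0.08]
force: [1.1, 0.2, -1.2]
opening: 0.129
```

Emit:
send_rows(
  commands=[
    [0.005, [0, -0.03, -0.017], [0, 0, 0]],
    [0.005, [0, -0.03, -0.017], [0, 0, 0]],
    [0.005, [0, -0.03, -0.017], [0, 0, 0]],
    [0.005, [0, -0.03, -0.017], [0, 0, 0]],
    [0.005, [0, -0.03, -0.017], [0, 0, 0]],
    [0.005, [0, -0.025, -0.015], [0, 0, 0]],
    [0.005, [0, 0, 0], [6.5, 0, 0]],
    [0.005, [0, 0, 0], [6.5, 0, 0]],
    [0.005, [0, 0, 0], [6.5, 0, 0]],
    [0.005, [0, 0, 0], [0, 0, 0]],
    [0.005, [0, 0, 0], [0, 0, 0]],
  ],
)

```text
clock: 16.42
ee_pos: [449.6, -212.7, 143.2]
eef_rot: [0.706, 0.039, 0.706, -0.039]
force: [0.7, 0.2, -0.8]
opening: 0.13
```

Run:
```python
from h import *
bay(BL,-57,38.5)
```

```text
t 16.42 tcp [ 449.6 -212.7  143.2] psi -6.3 tilt [-0.  0. -1.] open 11.1 | shift mm [104.7 -34.   -5.6] turn 0.2
bay centre 440.2 -245.8
```

Emit:
send_rows(
  commands=[
    [0.005, [0, -0.034, -0.0055], [0, 0, 0]],
    [0.005, [0, 0, 0], [0, 0, 0]],
    [0.005, [0.035, 0, 0], [0, 0, 0]],
    [0.005, [0.035, 0, 0], [0, 0, 0]],
    [0.005, [0.02, 0, 0], [0, 0, 0]],
    [0.005, [0.01, 0, 0], [0, 0, 0]],
    [0.005, [0, 0, 0], [0, 0, 0]],
    [0.005, [0, 0, 0], [0, 0, 0]],
  ],
)

```text
clock: 17.08
ee_pos: [440.6, -245.9, 43.5]
eef_rot: [0.706, 0.04, 0.706, -0.04]
force: [-0.2, -0.7, -0.9]
opening: 0.127
```

Run:
```python
from h import *
bay(BL,-57,38.5);print(get_obs()["force"])
```

```text
t 17.08 tcp [ 440.6 -245.9   43.5] psi -6.4 tilt [-0.  0. -1.] open 10.9 | shift mm [ 5.  -0.  -0.3] turn 0.1
bay centre 440.2 -245.8
[-0.23098131 -0.74357039 -0.91061266]
```

Emit:
send_rows(
  commands=[
    [0.005, [0.004, 0, 0], [0, 0, 0]],
    [0.005, [0.001, 0, 0], [0, 0, 0]],
    [0.005, [0, 0, 0], [0, 0, 0]],
    [0.04, [0, 0, 0], [0, 0, 0]],
    [0.04, [0, 0, 0], [0, 0, 0]],
    [0.04, [0, 0, 0], [0, 0, 0]],
    [0.04, [-0.01, 0, 0], [0, 0, 0]],
    [0.04, [-0.03, 0, 0], [0, 0, 0]],
    [0.04, [-0.035, 0, 0], [0, 0, 0]],
    [0.06, [-0.035, 0, 0], [0, 0, 0]],
    [0.06, [0, 0, 0], [0, 0, 0]],
    [0.06, [0, 0, 0], [0, 0, 0]],
  ],
)

```text
clock: 18.08
ee_pos: [442.0, -247.2, 151.3]
eef_rot: [0.708, 0.039, 0.704, -0.041]
force: [-0.3, 0.8, -0.9]
opening: 0.703
```

Run:
```python
from h import *
f=grab_frame("wrist");cv2.imwrite("pics/w8.png",f["image"])
lid_black(f,z=62,t=50,box=(180,60,150,190))
for A,C,m in blobs(mask(f,*COL["red"]),60): print("red",A,C,top(f,m,46))
goto(588,-340,150,-6.5)
```

```text
dark 2285 [249.   99.3] (array([ 446.2, -164.7]), array([41.1, 42.2]), 'long axis deg', -31.2)
dark 716 [254.  195.1] (array([ 441. , -245.5]), array([11., 60.]), 'long axis deg', 83.4)
red 832 [408.6 185.5] (array([ 588.6, -257.9]), array([31.9, 35.4]), 'long axis deg', 22.4)
t 18.13 tcp [ 440.9 -246.3  149.5] psi -6.5 tilt [ 0.002 -0.002 -1.   ] open 59.8 | shift mm [ -0.  -76.4 156.8] turn 0.0
```

View pics/w8.png

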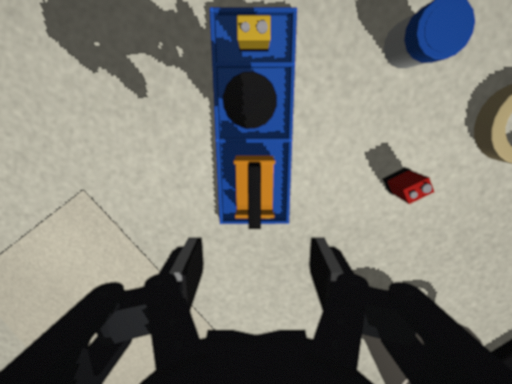

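The blue tray holds the yellow battery at (254,32), the black pot at (249,99) and the caster at (254,190), all upright in their bays. The red battery is at (409,186), turned about 18° from the tool axis, and the mug's shadow lies below it.

Run:
```python
from h import *
print("mug",ray(load("scene"),140,75,45),ray(load("side"),415,375,60))
goto(613,-338,160,12)
```

```text
mug [ 609.33458293 -450.68611659] [ 605.72458535 -465.51647609]
t 18.13 tcp [ 440.9 -246.3  149.5] psi -6.5 tilt [ 0.002 -0.002 -1.   ] open 59.8 | shift mm [-10.  -71.6 181.4] turn -18.5
```

Emit:
send_rows(
  commands=[
    [0.06, [-0.003, -0.014, 0.036], [0, 0, 0]],
    [0.06, [-0.003, -0.014, 0.036], [0, 0, 0]],
    [0.06, [-0.004, -0.014, 0.036], [0, 0, 0]],
    [0.06, [0, -0.014, 0.036], [0, 0, 0]],
    [0.06, [0, -0.015, 0.037], [0, 0, 0]],
    [0.06, [0, 0, 0], [-6, 0, 0]],
    [0.06, [0, 0, 0], [-6, 0, 0]],
    [0.06, [0, 0, 0], [-6.5, 0, 0]],
    [0.06, [0, 0, 0], [0, 0, 0]],
    [0.06, [0, 0, 0], [0, 0, 0]],
  ],
)

```text
clock: 18.97
ee_pos: [611.4, -336.4, 156.5]
eef_rot: [0.703, -0.072, 0.704, 0.074]
force: [-0.6, -0.1, 0.6]
opening: 0.702
```

Run:
```python
from h import *
f=grab_frame("wrist");x=f["image"];h=cv2.resize(x[60:170,190:320],None,fx=5,fy=5,interpolation=cv2.INTER_CUBIC);cv2.imwrite("pics/w9.png",h)
for A,C,m in blobs(mask(f,172,4,110,110),60): print("red",A,C,top(f,m,46))
for A,C,m in blobs(mask(f,172,4,110),60): print("red",A,C,top(f,m,46))
goto(597,-264,80,12)
```

```text
red 322 [256.1 112.6] (array([ 596.3, -262.9]), array([16.6, 25.7]), 'long axis deg', 22.0)
red 429 [256.  110.4] (array([ 596.2, -262.7]), array([17.1, 25.7]), 'long axis deg', 21.7)
t 19.02 tcp [ 611.5 -336.5  157.1] psi 11.9 tilt [-0.002  0.001 -1.   ] open 59.9 | shift mm [77.2 73.8  0.8] turn -0.1
```

View pics/w9.png

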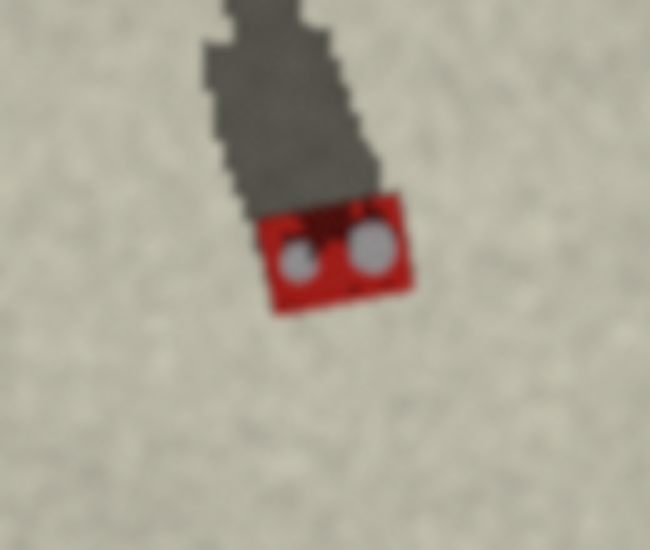

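The red battery's top is a clean rectangle in the crop, long axis at 22° in the world.

Emit:
send_rows(
  commands=[
    [0.06, [0, 0.037, 0], [0, 0, 0]],
    [0.06, [0, 0.038, 0], [0, 0, 0]],
    [0.06, [0.02, 0, 0], [-5, 0, 0]],
    [0.06, [0.03, 0, 0], [-5, 0, 0]],
    [0.06, [0.02, 0, 0], [0, 0, 0]],
    [0.06, [0, 0, 0], [0, 0, 0]],
    [0.06, [0, 0, 0], [0, 0, 0]],
  ],
)

```text
clock: 19.6
ee_pos: [595.4, -263.0, 87.4]
eef_rot: [0.693, -0.134, 0.695, 0.135]
force: [0.7, 0.6, 0.4]
opening: 0.704
```

Run:
```python
from h import *
goto(596.4,-262.9,15,21.9)
```

```text
t 19.6 tcp [ 595.4 -263.    87.4] psi 21.9 tilt [-0.003  0.001 -1.   ] open 60.1 | shift mm [72.4 -0.5  1. ] turn 0.0
```

Emit:
send_rows(
  commands=[
    [0.06, [0.03, 0, 0], [0, 0, 0]],
    [0.06, [0.025, 0, 0], [0, 0, 0]],
    [0.06, [0.013, 0, 0], [0, 0, 0]],
    [0.06, [0.004, 0, 0], [0, 0, 0]],
    [0.06, [0, 0, 0], [0, 0, 0]],
    [0.015, [0, 0, 0], [0, 0, 0]],
    [0.015, [0, 0, 0], [0, 0, 0]],
    [0.015, [0, 0, 0], [0, 0, 0]],
    [0.015, [0, 0, 0], [0, 0, 0]],
    [0.015, [0, 0, 0], [0, 0, 0]],
    [0.015, [0, 0, 0], [0, 0, 0]],
  ],
  force=40,
)

```text
clock: 20.52
ee_pos: [597.9, -264.3, 18.2]
eef_rot: [0.695, -0.136, 0.693, 0.134]
force: [0.4, 1.0, 6.0]
opening: 0.296
```

Run:
```python
from h import *
bay(OR,35,120)
```

```text
t 20.52 tcp [ 597.9 -264.3   18.2] psi 22.0 tilt [ 0.003 -0.002 -1.   ] open 25.3 | shift mm [-103.1  502.2   51.2] turn 11.5
bay centre 456.8 220.6
```

Emit:
send_rows(
  commands=[
    [0.015, [-0.03, 0, 0], [0, 0, 0]],
    [0.015, [-0.04, 0, 0], [0, 0, 0]],
    [0.015, [-0.04, 0, 0], [0, 0, 0]],
    [0.015, [0, 0.035, 0.004], [0, 0, 0]],
    [0.015, [0, 0.035, 0.004], [0, 0, 0]],
    [0.015, [0, 0.035, 0.004], [0, 0, 0]],
    [0.015, [0, 0.035, 0.004], [0, 0, 0]],
    [0.015, [0, 0.035, 0.004], [0, 0, 0]],
    [0.015, [0, 0.035, 0.004], [0, 0, 0]],
    [0.015, [0, 0.035, 0.004], [0, 0, 0]],
    [0.015, [0, 0.035, 0.004], [0, 0, 0]],
    [0.015, [0, 0.035, 0.004], [0, 0, 0]],
  ],
)

```text
clock: 21.52
ee_pos: [511.3, 43.4, 126.7]
eef_rot: [0.694, -0.135, 0.694, 0.135]
force: [0.8, 1.1, 0.3]
opening: 0.303
```

Emit:
send_rows(
  commands=[
    [0.015, [0, 0.035, 0.003], [0, 0, 0]],
    [0.015, [0, 0.035, 0.003], [0, 0, 0]],
    [0.015, [0, 0.035, 0.003], [0, 0, 0]],
    [0.015, [0, 0.035, 0.003], [0, 0, 0]],
    [0.015, [0, 0.035, 0.003], [0, 0, 0]],
    [0.015, [0, 0.012, 0], [6, 0, 0]],
    [0.015, [0, 0, 0], [5.5, 0, 0]],
    [0.015, [0, 0, 0], [0, 0, 0]],
    [0.015, [0, 0, 0], [0, 0, 0]],
  ],
)

```text
clock: 22.27
ee_pos: [455.7, 221.1, 126.5]
eef_rot: [0.704, -0.066, 0.704, 0.066]
force: [-0.3, 0.0, -0.7]
opening: 0.3
```

Run:
```python
from h import *
bay(OR,35,22.2)
```

```text
t 22.27 tcp [455.7 221.1 126.5] psi 10.7 tilt [ 0. -0. -1.] open 25.6 | shift mm [104.3  -0.7   1. ] turn 0.2
bay centre 456.8 220.6
```

Emit:
send_rows(
  commands=[
    [0.015, [0.035, -0.001, 0.001], [0, 0, 0]],
    [0.015, [0.035, 0, 0], [0, 0, 0]],
    [0.015, [0.02, 0, 0], [0, 0, 0]],
    [0.015, [0.01, 0, 0], [0, 0, 0]],
    [0.015, [0, 0, 0], [0, 0, 0]],
    [0.015, [0, 0, 0], [0, 0, 0]],
  ],
)

```text
clock: 22.77
ee_pos: [457.3, 219.8, 26.6]
eef_rot: [0.704, -0.065, 0.704, 0.065]
force: [-0.2, 0.6, -0.2]
opening: 0.301
```

Run:
```python
from h import *
bay(OR,35,22.2);print(get_obs()["force"])
```

```text
t 22.77 tcp [457.3 219.8  26.6] psi 10.5 tilt [-0. -0. -1.] open 25.7 | shift mm [ 4.4  0.9 -0.3] turn 0.0
bay centre 456.8 220.6
[-0.15347557  0.59720817 -0.23256895]
```

Emit:
send_rows(
  commands=[
    [0.015, [0.003, 0.001, 0], [0, 0, 0]],
    [0.015, [0.001, 0, 0], [0, 0, 0]],
    [0.015, [0, 0, 0], [0, 0, 0]],
    [0.05, [0, 0, 0], [0, 0, 0]],
    [0.05, [0, 0, 0], [0, 0, 0]],
    [0.05, [0, 0, 0], [0, 0, 0]],
    [0.05, [-0.01, 0, 0], [0, 0, 0]],
    [0.05, [-0.03, 0, 0], [0, 0, 0]],
    [0.05, [-0.035, 0, 0], [0, 0, 0]],
    [0.075, [-0.035, 0, 0], [0, 0, 0]],
    [0.075, [-0.02, 0, 0], [0, 0, 0]],
    [0.075, [0, 0, 0], [0, 0, 0]],
  ],
)

```text
clock: 23.77
ee_pos: [459.9, 222.2, 157.9]
eef_rot: [0.707, -0.064, 0.701, 0.066]
force: [0.9, 0.3, 1.2]
opening: 0.878
```

Run:
```python
from h import *
f=grab_frame("wrist")
for A,C,m in blobs(mask(f,*COL["red"]),60): print("red",A,C,top(f,m,50))
a=np.radians(5);goto(597+76*np.sin(a),-128-76*np.cos(a),150,5)
```

```text
red 508 [251.7 186.6] (array([456.2, 226.7]), array([23.8, 25.2]), 'long axis deg', 10.3)
red 664 [400.1 360.1] (array([666.9,  47.6]), array([25.1, 61.7]), 'long axis deg', -47.1)
t 23.82 tcp [458.8 221.8 155.6] psi 10.5 tilt [ 0.006  0.002 -1.   ] open 74.6 | shift mm [   5.6 -444.8   64.7] turn 5.5
```

Emit:
send_rows(
  commands=[
    [0.075, [0, -0.034, 0.005], [0, 0, 0]],
    [0.075, [0, -0.034, 0.005], [0, 0, 0]],
    [0.075, [0, -0.034, 0.005], [0, 0, 0]],
    [0.075, [0, -0.034, 0.005], [0, 0, 0]],
    [0.075, [0, -0.034, 0.005], [0, 0, 0]],
    [0.075, [0, -0.034, 0.006], [0, 0, 0]],
    [0.075, [0, -0.034, 0.006], [0, 0, 0]],
    [0.075, [0, -0.034, 0.006], [0, 0, 0]],
    [0.075, [0, -0.034, 0.006], [0, 0, 0]],
    [0.075, [0, -0.034, 0.006], [0, 0, 0]],
    [0.075, [0, -0.034, 0.006], [0, 0, 0]],
    [0.075, [0, -0.034, 0.006], [0, 0, 0]],
  ],
)

```text
clock: 24.82
ee_pos: [596.4, -169.2, 151.0]
eef_rot: [0.703, -0.064, 0.705, 0.065]
force: [0.7, 0.8, -0.4]
opening: 0.875
```

Emit:
send_rows(
  commands=[
    [0.075, [0, -0.034, 0.006], [0, 0, 0]],
    [0.075, [0, 0, 0], [0, 0, 0]],
    [0.075, [0, 0, 0], [0, 0, 0]],
  ],
)

```text
clock: 25.07
ee_pos: [608.4, -201.6, 150.6]
eef_rot: [0.704, -0.063, 0.705, 0.064]
force: [-0.0, 0.8, -0.5]
opening: 0.879
```

Run:
```python
from h import *
f=grab_frame("wrist");cv2.imwrite("pics/w10.png",f["image"])
for A,C,m in blobs(mask(f,105,130,120),300): 
    t=top(f,m,60); print(A,C,t); 
    if abs(t[0][0]-598)<25 and abs(t[0][1]+128)<25: goto(*t[0],60,10.5)
```

```text
8871 [115.9 119. ] (array([ 472.7, -178.9]), array([ 67.8, 172.6]), 'long axis deg', 83.4)
2130 [261.7 113.1] (array([ 600.2, -129.4]), array([40.9, 41.2]), 'long axis deg', 10.3)
t 25.12 tcp [ 608.  -200.1  150.8] psi 10.4 tilt [-0.003  0.002 -1.   ] open 75.1 | shift mm [90.9 70.8  5.4] turn -0.1
```

Emit:
send_rows(
  commands=[
    [0.075, [0, 0.035, 0.002], [0, 0, 0]],
    [0.075, [0.01, 0.036, 0.002], [0, 0, 0]],
    [0.075, [0.025, 0, 0], [0, 0, 0]],
    [0.075, [0.01, 0, 0], [0, 0, 0]],
    [0.075, [0, 0, 0], [0, 0, 0]],
    [0.075, [0, 0, 0], [0, 0, 0]],
  ],
)

```text
clock: 25.62
ee_pos: [599.3, -129.1, 106.8]
eef_rot: [0.703, -0.065, 0.705, 0.065]
force: [0.6, -0.6, 0.5]
opening: 0.876
```

Run:
```python
from h import *
goto(600.2,-129.4,31,10.5)
```

```text
t 25.62 tcp [ 599.3 -129.1  106.8] psi 10.5 tilt [-0.002  0.    -1.   ] open 74.8 | shift mm [75.8 -0.5  1. ] turn 0.0
```

Emit:
send_rows(
  commands=[
    [0.075, [0.03, 0, 0], [0, 0, 0]],
    [0.075, [0.025, 0, 0], [0, 0, 0]],
    [0.075, [0.016, 0, 0], [0, 0, 0]],
    [0.075, [0.004, 0, 0], [0, 0, 0]],
    [0.075, [0, 0, 0], [0, 0, 0]],
    [0.03, [0, 0, 0], [0, 0, 0]],
    [0.03, [0, 0, 0], [0, 0, 0]],
    [0.03, [0, 0, 0], [0, 0, 0]],
    [0.03, [0, 0, 0], [0, 0, 0]],
    [0.03, [0, 0, 0], [0, 0, 0]],
    [0.03, [0, 0, 0], [0, 0, 0]],
  ],
  force=40,
)

```text
clock: 26.53
ee_pos: [601.4, -130.3, 34.3]
eef_rot: [0.705, -0.065, 0.703, 0.064]
force: [-0.2, -0.7, 6.4]
opening: 0.498
```

Run:
```python
from h import *
bay(OR,-22,150)
```

```text
t 26.53 tcp [ 601.4 -130.3   34.3] psi 10.5 tilt [ 0.003 -0.001 -1.   ] open 42.5 | shift mm [-116.6  314.1  -77.9] turn 0.0
bay centre 467.2 164.6
```

Emit:
send_rows(
  commands=[
    [0.03, [-0.03, 0, 0], [0, 0, 0]],
    [0.03, [-0.04, 0, 0], [0, 0, 0]],
    [0.03, [-0.04, 0, 0], [0, 0, 0]],
    [0.03, [0, 0.035, -0.009], [0, 0, 0]],
    [0.03, [0, 0.035, -0.009], [0, 0, 0]],
    [0.03, [0, 0.035, -0.009], [0, 0, 0]],
    [0.03, [0, 0.035, -0.009], [0, 0, 0]],
    [0.03, [0, 0.035, -0.009], [0, 0, 0]],
    [0.03, [0, 0.035, -0.009], [0, 0, 0]],
    [0.03, [0, 0.035, -0.008], [0, 0, 0]],
    [0.03, [0, 0.035, -0.008], [0, 0, 0]],
    [0.03, [0, 0.034, -0.008], [0, 0, 0]],
  ],
)

```text
clock: 27.53
ee_pos: [465.4, 166.5, 143.0]
eef_rot: [0.705, -0.065, 0.704, 0.065]
force: [-0.0, 0.9, -1.5]
opening: 0.499
```

Emit:
send_rows(
  commands=[
    [0.03, [0, 0, 0], [0, 0, 0]],
    [0.03, [0, 0, 0], [0, 0, 0]],
  ],
)

```text
clock: 27.7
ee_pos: [465.5, 166.4, 142.9]
eef_rot: [0.704, -0.066, 0.704, 0.066]
force: [0.2, 0.4, -1.2]
opening: 0.5
```

Run:
```python
from h import *
bay(OR,-22,38.3)
```

```text
t 27.7 tcp [465.5 166.4 142.9] psi 10.7 tilt [ 0.001 -0.    -1.   ] open 42.7 | shift mm [104.6  -2.1   1.2] turn 0.2
bay centre 467.2 164.6
```

Emit:
send_rows(
  commands=[
    [0.03, [0.035, -0.002, 0.001], [0, 0, 0]],
    [0.03, [0.035, 0, 0], [0, 0, 0]],
    [0.03, [0.02, 0, 0], [0, 0, 0]],
    [0.03, [0.01, 0, 0], [0, 0, 0]],
    [0.03, [0, 0, 0], [0, 0, 0]],
    [0.03, [0, 0, 0], [0, 0, 0]],
  ],
)

```text
clock: 28.2
ee_pos: [468.2, 162.4, 42.6]
eef_rot: [0.704, -0.064, 0.704, 0.064]
force: [-0.7, 0.2, 0.1]
opening: 0.496
```

Run:
```python
from h import *
bay(OR,-22,38.3);print(get_obs()["force"])
```

```text
t 28.2 tcp [468.2 162.4  42.6] psi 10.4 tilt [ 0. -0. -1.] open 42.4 | shift mm [ 4.3  2.3 -0.6] turn -0.1
bay centre 467.2 164.6
[-0.67587505  0.17821009  0.09054269]
```

Then lower, release, rise, and back off to clear the views.

Emit:
send_rows(
  commands=[
    [0.03, [0.003, 0.002, 0], [0, 0, 0]],
    [0.03, [0.001, 0, 0], [0, 0, 0]],
    [0.03, [0, 0, 0], [0, 0, 0]],
    [0.06, [0, 0, 0], [0, 0, 0]],
    [0.065, [0, 0, 0], [0, 0, 0]],
    [0.065, [0, 0, 0], [0, 0, 0]],
    [0.065, [-0.01, 0, 0], [0, 0, 0]],
    [0.065, [-0.03, 0, 0], [0, 0, 0]],
    [0.065, [-0.035, 0, 0], [0, 0, 0]],
    [0.065, [-0.035, 0, 0], [0, 0, 0]],
    [0.065, [-0.04, 0, 0], [0, 0, 0]],
    [0.065, [-0.04, -0.03, 0], [0, 0, 0]],
  ],
)

```text
clock: 29.2
ee_pos: [471.2, 142.8, 225.1]
eef_rot: [0.705, -0.066, 0.703, 0.067]
force: [1.1, 0.3, -0.4]
opening: 0.76
```

Emit:
send_rows(
  commands=[
    [0.065, [0, -0.035, 0], [0, 0, 0]],
    [0.065, [0, -0.035, 0], [0, 0, 0]],
    [0.065, [0, -0.035, 0], [0, 0, 0]],
    [0.065, [0, -0.035, 0], [0, 0, 0]],
    [0.065, [0, 0, 0], [0, 0, 0]],
    [0.065, [0, 0, 0], [0, 0, 0]],
  ],
)

```text
clock: 29.7
ee_pos: [497.4, 1.3, 222.3]
eef_rot: [0.704, -0.063, 0.704, 0.063]
force: [-0.2, -0.7, 0.2]
opening: 0.757
```

Run:
```python
from h import *
fs=[grab_frame(n) for n in("scene","side","wrist")]
a=cv2.resize(fs[0]["image"][85:330,120:420],(400,327)); b=cv2.resize(fs[1]["image"][120:345,140:360],(320,327))
w=cv2.resize(fs[2]["image"][:210],(640,262))
c=np.zeros((590,720,3),np.uint8);c[:327,:400]=a;c[:327,400:720]=b;c[328:590,:640]=w
cv2.imwrite("pics/final.png",cv2.convertScaleAbs(c,alpha=1.4)); goto(463,186,200)
S,D=fs[:2]
def at(f,c,p): return min(blobs(mask(f,*COL[c]),25),key=lambda b:np.hypot(*(b[1]-p)))
for n,c,P in(("green","green",(597,6,28)),("redpot","red",(672,57,53)),("yel","yellow",(456,-110,32)),("redbat","red",(457,221,31)),("bluepot","blue",(467,165,56))):
    print(n,tri((S,D),[at(f,c,proj(f,P))[1] for f in(S,D)]).round(1))
```

```text
t 29.85 tcp [496.8   3.7 221.9] psi 10.6 tilt [-0.  0. -1.] open 65.1 | shift mm [ 22.  185.4   0.2] turn None
green [597.1   6.8  28.6]
redpot [672.1  57.5  53.9]
yel [ 458.2 -107.1   38.6]
redbat [456.  224.2  36. ]
bluepot [471.8 165.9  56.2]
```

View pics/final.png

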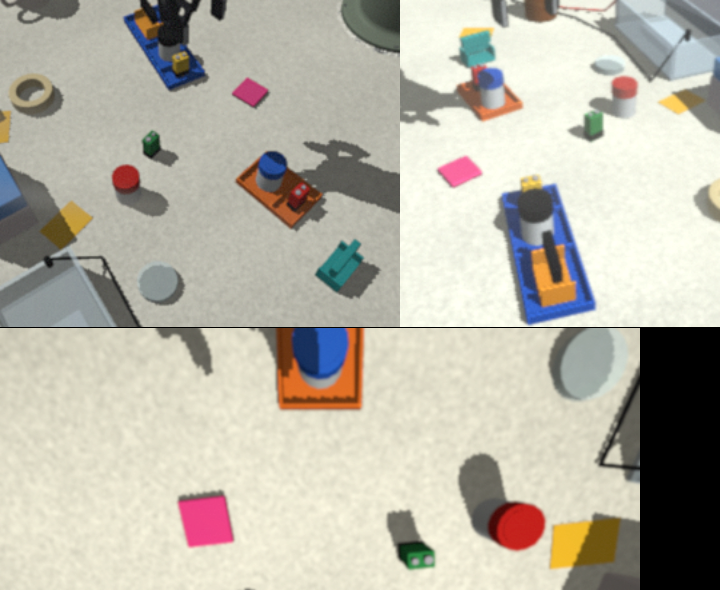

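The final views show all five things upright in their bays. The green battery and red pot haven't moved.

```bash
python3 -c "
from workcell import *
print(close_job())"
```

```text
the job is handed in; nothing more can be done
None
```

Both kits are made up and the job is handed in, at about 30 s of the 128 s allowed. I placed things in the order you listed them: yellow battery, black-lidded pot and amber casting frame in the blue tray, then red battery and blue-lidded pot in the orange tray.

**Placed items:** The last pictures (scene, side and wrist) show all five standing upright in their bays with the gripper clear. Measured positions were within about 5 mm of the bay centres, except the red battery in one wrist reading: 6 mm off, with part of its side counted in.

**Spares:** The green battery and the red-lidded pot are within 1 mm of where they started. The turquoise look-alike was not touched.

**Disagreements and limits:**
- The final two-camera reading put the placed batteries and the blue pot 3–5 mm off the bay centres. I put this down to partly hidden outlines, and it leaves them inside their bays.
- In the last pictures the arm partly hid the black pot and caster in the scene view. Their positions come from the wrist picture taken just after the caster was released, and the last side view shows them still in place.
- The highest force in the readings I took was about 7 N, while gripping. I did not log the peaks between readings.

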